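# Set up the filter funnel on the vacuum manifold

### The job

Get the vacuum manifold ready for filtering. First move the dust plug from the port beside the valve into the empty port, so that its taper is fully home there; then take the steel funnel out of the sloping drip stand, stand it upright with its tapered stem fully home in the port beside the valve, and put the lid on it. Last of all, turn the valve lever all the way open, so that it lies along the manifold, and leave the bottles, flask, tub and timer around where they are.

Things in the scene. Friction and masses are not known exactly. Their poses are not given: they have to be found in the camera images.
- manifold: Aluminium bar 76x320 mm fixed to the worktop; origin under its middle. Along its own y stand: spare port (y = -100 mm), working port (0), valve (+100). Own -x faces the robot. Each port is a round boss 62 mm across with an open conical socket, 38.7 mm across at the mouth, 20.4 at 41 mm depth. A plug or funnel fully home has its collar's underside about 3 mm above the mouth.
- work_port (a point): Centre of the mouth of the working port (the middle one, beside the valve), 62 mm above the worktop; axes as the manifold's. The dust plug stands in it, loose, at the start.
- spare_port (a point): Centre of the mouth of the spare port, 100 mm from the working port on the side away from the valve; 62 mm above the worktop; empty at the start. Axes as the manifold's.
- plug_knob (a point): Steel dust plug, 88 mm long, 0.15 kg: centre of its black round knob (28 mm across, 30 tall) at the top of its axis; own z along the axis, up. Tip 73 mm below this point; taper 45 mm long, 20 mm across at the tip, 40 at its top; collar 52 mm across, 5 thick, its underside 28 mm below this point. Home in a port this point is about 31 mm above the mouth.
- funnel_cup (a point): Steel funnel, 111 mm long, 0.22 kg: centre of its round cup (50 mm across outside, 44 inside, 60 tall; grasp its outside). Own z along the axis, to the open end. Collar (58 across, 6 thick) has its underside 36 mm below this point; below it the stem, same taper as the plug's, tip 81 mm below. Rim 30 mm above. Home in a port this point is about 39 mm above the mouth.
- stand_plate (a point): White drip stand, 110x110 mm, fixed, left or right of the manifold (lid on the other side). Centre of the upper face of its plate (100x100x8 mm), 71 mm above the worktop, sloping 30 degrees down to own -x; own x, y level. The funnel hangs through its 44 mm hole, collar on the plate, leaning 30 degrees from vertical to own -x (the robot's right); pull it 50 mm out along its axis.
- lid_knob (a point): Funnel lid on the worktop, 48 mm high, 0.10 kg: centre of its black round knob (24 mm across, 24 tall), 36 mm above its underside; own z up. Steel flange 54 mm across, underside 24 mm below this point; below that a cone 12 mm deep, 39 to 30 mm across, that goes loosely into the cup. On the funnel this point is 54 mm above the cup's centre.
- valve_hinge (a point): Point on the valve lever's upright hinge axis, at half the lever's height, 65 mm above the worktop, on the manifold's line 100 mm from the working port.
- lever_end (a point): Point on the middle line of the black valve lever, 55 mm from the hinge axis and 10 mm from its end, at half its height (65 mm above the worktop). The lever is a level bar 14 mm wide and 16 tall and swings with this point.
- valve (a joint): Valve lever's angle (rad): 0 shut, square across the manifold and pointing to its -x side; it opens clockwise seen from above, away from the ports, to the stop at 1.57, where it lies along the manifold pointing to its own +y. It stays where it is left and takes about 3 N at its end.
- bottle_250: Bystander to be left alone: capped glass bottle, 68 mm across, 140 tall; origin at the centre of its underside.
- flask_100: Bystander to be left alone: conical glass flask, 65 mm across, 105 tall; origin at the centre of its underside.
- tub_caps: Bystander to be left alone: small screw-top tub, 54 mm across, 48 tall; origin at the centre of its underside.
- bottle_blank: Bystander to be left alone: small capped glass bottle, 56 mm across, 105 tall; origin at the centre of its underside.
- timer: Bystander to be left alone: flat bench timer, 62x68x20 mm; origin at the centre of its underside.
There are look-alikes about, which are no part of the job. What is shaped like the part that bears funnel_cup but pink is not meant.

How it is judged:
By the outcome, as a careful person would: the job done as asked, in the order asked, and still so for the second after the job is handed in, with the robot touching nothing.
It also fails if it takes over 72 s, if anything falls off the work surface, if the arm or the gripper's body presses on something with over 40 N, if the wrist force passes 120 N, or if a joint passes its speed limit or range.

### The arm

A 6-joint arm with a two-finger parallel gripper is mounted at the origin on a cart in front of the work surface, level with it; the furniture and walls round the work are solid. World frame = base frame: x ahead of the robot, y to its left, z up, the work surface at z = 0. Lengths are in mm, angles in degrees, forces in N, time in s.
With the tool pointing down it reaches from about 300 to 850 mm from the base axis. Payload 4.2 kg.
Tool frame: the origin (TCP) lies midway between the tips of the shut fingers; the grasp point (between the pads) lies 19 mm behind it; x points along the fingers, y is the direction in which the jaws open and shut, and the axes are right-handed (so a half turn about x gives the same grasp; the last joint's range is limited). The gripper opens to 91 mm and grips with 3 to 60 N. Pads are 32 mm wide; open, the fingers measure 118 mm over their backs; the gripper's body (76 mm by 178 mm) begins 60 mm behind the grasp point.
Start: joints at [-67.036, 18.312, 89.639, -0, 72.044, -1.146], TCP at [234.887, -524.854, 213.976] pointing down, gripper open.
Joint ranges: [-177.97, 177.97], [-48.28, 115.42], [12.27, 149.76], [-77.06, 257.06], [2.81, 150.46], [-146.56, 146.56]. Speed limits (degrees/s): [147.25, 147.25, 180, 180, 180, 180].

### API

Orientations are given as [roll, pitch, yaw] about the fixed x, y, z axes, in that order (R = Rz(yaw) Ry(pitch) Rx(roll)).
In Python, from workcell import env gives the robot as it stands.
- The arm moves only by the shell command python3 -m handwheel 'ROWS' [FORCE]. ROWS is text: rows parted by semicolons, each of 7 numbers parted by spaces: the turn, a rotation vector about the tool's x, y, z in degrees, then the shift along the tool's x, y, z in m, then the finger opening in m, from 0 to 0.0912. In form: rx ry rz x y z grip; .... A call has 1 to 12 rows; each row is the pose to reach, as a shift and turn from the pose commanded when the call began, along the tool's axes at that moment; what a row does not reach only later rows make up. A row lasts 1/12 s, in which the tool goes at most 41.7 mm and 7.16 degrees, less where a joint would pass 70% of its speed; a pose out of reach is approached as far as the arm can. A call with a gripper value outside its range is refused whole. The fingers move at their own pace and stop on an object; FORCE is the grip in N (left out, the last holds). Time passes only in rows, so rows that repeat a pose let the fingers close. It gives the time, the measured TCP pose, the force and the opening at its end, in the units of the state.
- env.state(): the state, without advancing time (a new reading comes with each control period).
- env.grab_frame(name): name is "side" or "top"; returns the picture (384x512x3 uint8, red, green, blue); there is no depth.
- env.get_calibration(name): a dict with "mtx" (3x3 intrinsics, pixels), "k1" (the pictures are not rectified: a ray, as slopes to the right and down, at radius r is drawn at 1 + k1 r^2 times it, then the intrinsics apply), "T" (4x4, takes a point from camera to world coordinates). Camera axes: x right, y up, looking along -z (the intrinsics and any distortion apply to the point x, -y, -z); pixel columns grow to the right and rows downward; lengths in mm; the calibration is good to about 2 mm. A picture is of the moment at which its call begins. get_calibration takes no time and is no camera call.
- env.job_done(): hands the job in, once; it reports no verdict.
The state is a dict: "time_s": time; "qpos": joint angles; "qvel": joint speeds; "effort": joint torques, N m; "ee_pos": TCP position; "ee_rot": TCP orientation; "force": force on the tool from outside, world axes, zero at the start; "torque": the same for the moment, N m; "gripper_width": finger opening in mm.
Only numpy, scipy, OpenCV 4.12 (cv2) and the standard library are available. Lean on these libraries where they do the work, as an engineer would, in place of code of your own. Each camera call takes 0.05 s, during which the arm holds its last target. There are 200 camera calls.

## Working session

There is one attempt and no reset: what is moved stays moved. The work goes in short steps, Python scripts to look and compute and a shell command to move; the robot and the scene stay as the last step left them, time stands still between calls to the robot, and variables do not carry over. Pictures are saved under pics/ and viewed, on a budget of 10 in all, crops included, one or two more only if the job needs it, and the job is handed in when it is done.

```bash
ls; mkdir -p pics
python3 - <<'E'
from workcell import env
import cv2,numpy as np
for n in("top","side"):
    f=env.grab_frame(n); cv2.imwrite(f"pics/{n}0.png",f[:,:,::-1])
    c=env.get_calibration(n); print(n,c["mtx"].tolist(),c["k1"],np.round(c["T"],3).tolist())
s=env.state();print(s)
E
```

```text
pics
top [[384.4598577542826, 0.0, 258.8900985731541], [0.0, 384.4598577542826, 192.31621863691873], [0.0, 0.0, 1.0]] -0.05278746982770509 [[-0.021, 0.986, -0.166, 373.26], [-1.0, -0.024, -0.018, -4.731], [-0.021, 0.165, 0.986, 1090.559], [0.0, 0.0, 0.0, 1.0]]
side [[435.98154775644196, 0.0, 258.8446793221453], [0.0, 435.98154775644196, 190.9006102045094], [0.0, 0.0, 1.0]] -0.0727728985514595 [[-0.845, 0.227, -0.485, -21.908], [-0.535, -0.345, 0.771, 909.084], [0.008, 0.911, 0.413, 564.187], [0.0, 0.0, 0.0, 1.0]]
{'time_s': 0.1, 'qpos': array([-6.70337405e+01,  1.83487929e+01,  8.96995886e+01, -9.01701177e-04,
        7.20452762e+01, -1.14447216e+00]), 'qvel': array([ 0.03830087, -0.06493866, -0.06684819,  0.12954216, -0.11666688,
       -0.00772905]), 'effort': array([ 1.17575155e-04, -4.13331914e+01, -2.32509327e+01,  7.28658331e-02,
        4.21823259e-02, -4.88264209e-05]), 'ee_pos': array([ 234.71798636, -524.40751915,  213.19502976]), 'ee_rot': array([-90.620007  ,  89.90633833, 113.49100332]), 'force': array([-0.44255409,  0.25853964,  0.34834818]), 'torque': array([ 0.00752677, -0.04343273,  0.0294426 ]), 'gripper_width': 91.22720190961118}
```

View pics/top0.png

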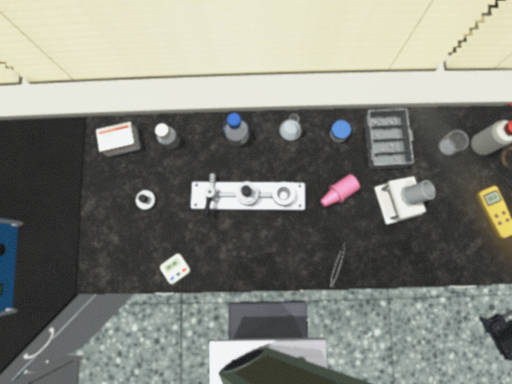

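View pics/side0.png

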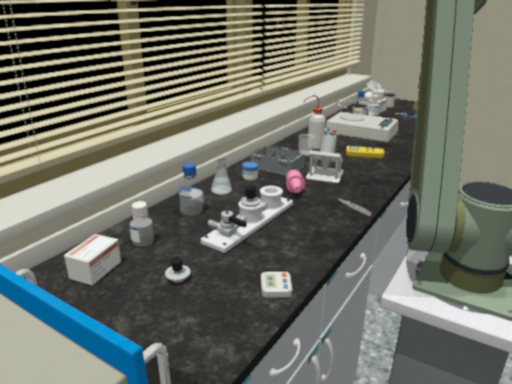

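Top view: the manifold runs across at about (190–305, 195), with the valve at (212,190), the plugged port at (247,193), the spare port at (284,194), the lid at (145,200), and the stand and funnel at (400,200) and (424,192). The pink decoy is at (340,190). The side view agrees with this. I'll zoom in next.

```bash
cat > h.py <<'E'
import numpy as np,cv2
from workcell import env
from scipy.spatial.transform import Rotation as R
def ray(n,u,v):
    c=env.get_calibration(n);K=c["mtx"];T=np.array(c["T"])
    d=np.array([(u-K[0][2])/K[0][0],(v-K[1][2])/K[1][1]]);p=d.copy()
    for _ in range(20): p=d/(1+c["k1"]*(p@p))
    return T[:3,3],T[:3,:3]@np.array([p[0],-p[1],-1.])
def plane(n,u,v,z):
    o,d=ray(n,u,v);return o+d*(z-o[2])/d[2]
def proj(n,P):
    c=env.get_calibration(n);K=c["mtx"];T=np.array(c["T"])
    q=T[:3,:3].T@(np.array(P,float)-T[:3,3]);p=np.array([q[0],-q[1]])/-q[2]
    p=p*(1+c["k1"]*(p@p));return np.array([K[0][0]*p[0]+K[0][2],K[1][1]*p[1]+K[1][2]])
def tri(a,b):
    A=[];B=[]
    for n,(u,v) in(("top",a),("side",b)):
        o,d=ray(n,u,v);d=d/np.linalg.norm(d);M=np.eye(3)-np.outer(d,d);A.append(M);B.append(M@o)
    A=np.vstack(A);B=np.hstack(B);x,r,_,_=np.linalg.lstsq(A,B,rcond=None);return x,np.sqrt(r.sum() if len(r) else 0)
def tool():
    s=env.state();return np.array(s["ee_pos"]),R.from_euler("xyz",s["ee_rot"],degrees=True).as_matrix()
def crop(n,x0,y0,x1,y1,k,name):
    f=env.grab_frame(n);g=cv2.resize(f[y0:y1,x0:x1],None,fx=k,fy=k,interpolation=cv2.INTER_CUBIC)[:,:,::-1];cv2.imwrite(f"pics/{name}.png",g);return g
E
python3 - <<'E'
from h import *
a=crop("top",180,160,320,225,5,"a");b=crop("top",370,165,450,235,5,"b")
s=crop("side",195,145,355,265,4,"s")
W=np.zeros((600,800,3),np.uint8)
W[:a.shape[0]//1,:700]=a[:, :700]
c=crop("top",125,180,165,220,5,"c")
W[325:325+275,:400]=b[:275,:400];W[325:525,420:620]=c
cv2.imwrite("pics/A.png",W)
E
```

```text
(no output)
```

View pics/A.png

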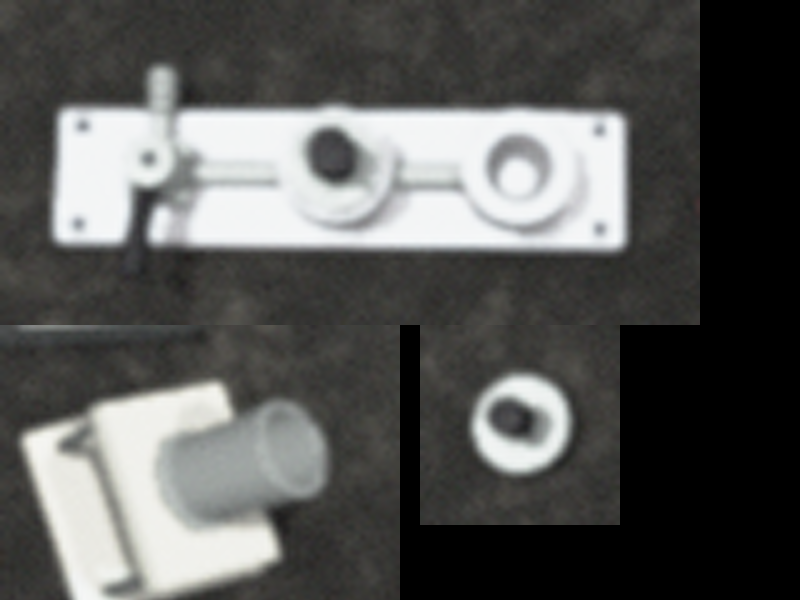

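View pics/s.png

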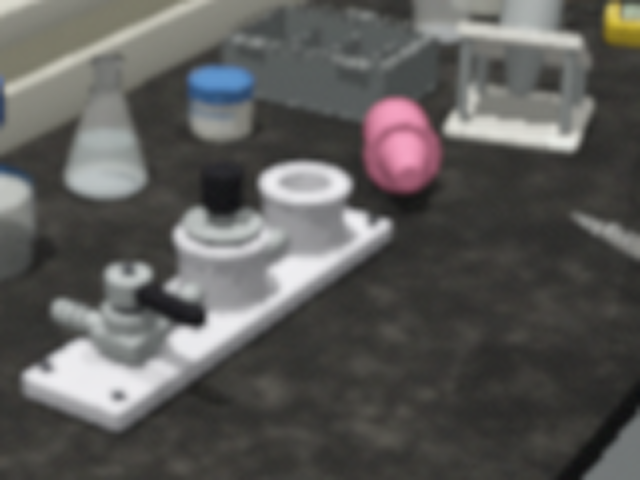

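A: the lever is shut, running from the hinge at about (150,160) to its end at (133,268) in the crop. The spare mouth is at (518,167), the plug knob top at (332,153), and the lid knob top at (510,418). The funnel rim is at (297,448), leaning to the right. S: knob at (222,185), spare mouth at (306,183), and the lever as expected. Next I'll turn these into positions.

Run:
```python
from h import *
np.set_printoptions(precision=1,suppress=True)
A=lambda x,y:(180+x/5-.4,160+y/5-.4); S=lambda x,y:(195+x/4-.4,145+y/4-.4)
B=lambda x,y:(370+x/5-.4,165+(y-325)/5-.4); C=lambda x,y:(125+(x-420)/5-.4,180+(y-325)/5-.4)
for z in(8,15):
  P=np.array([plane("top",*A(*p),z) for p in((58,107),(627,114),(628,248),(53,243))])
  print("corners",z,P[:,:2].tolist(),"sides",np.linalg.norm(P-np.roll(P,-1,0),axis=1),"c",P.mean(0))
print("spare top",plane("top",*A(518,167),62),"side",plane("side",*S(306,183),62),"tri",tri(A(518,167),S(306,182)))
print("plugtop",plane("top",*A(331,153),108), "side knob centre",plane("side",*S(222,188),93))
print("hinge top",plane("top",*A(149,157),75),"leverend",plane("top",*A(133,268),73))
print("lidtop",plane("top",*C(510,418),48))
f=env.grab_frame("top");r=f[180:220,125:165].astype(int).min(2)
n,l,st,ce=cv2.connectedComponentsWithStats((r>140).astype(np.uint8));i=1+st[1:,4].argmax();x,y,w,h=st[i][:4]
print("lid flange box",x+125,y+180,w,h,plane("top",125+x+w/2-.5,180+y+h/2-.5,14))
# lid in side
f=env.grab_frame("side");g=f[255:290,160:195].astype(int).max(2)
n,l,st,ce=cv2.connectedComponentsWithStats((f[255:290,160:195].astype(int).min(2)>120).astype(np.uint8));i=1+st[1:,4].argmax();print("side lid white",st[i],ce[i])
E=cv2.fitEllipse
# funnel rim & collar (top)
for p,z in((( 297,448),71+75),((180,485),75)): print("fun",plane("top",*B(*p),z))
pl=[plane("top",*B(*p),z)[:2] for p,z in(((92,402),96),((225,383),96),((280,558),46),((145,595),46))];print("plate corners",pl,np.mean(pl,0))
```

```text
corners 8 [[592.9211947164894, 209.1298698659245], [580.6891526146771, -118.1047643383097], [503.49664878205255, -115.56020550017469], [513.9098504582807, 211.3270341104279]] sides [327.5  77.2 327.1  79. ] c [547.8  46.7   8. ]
corners 15 [[591.500827656487, 207.74701151044906], [579.347879894076, -117.37167124380257], [502.65451512969094, -114.84356592983747], [513.0003833794335, 209.92996853975254]] sides [325.3  76.7 324.9  78.5] c [546.6  46.4  15. ]
spare top [542.6 -52.3  62. ] side [541.2 -51.7  62. ] tri (array([542.2, -52.4,  62.3]), np.float64(0.5413908188053297))
plugtop [544.7  46.6 108. ] side knob centre [548.2  44.7  93. ]
hinge top [550.7 146.4  75. ] leverend [491.  155.2  73. ]
lidtop [539.6 336.8  48. ]
lid flange box 135 190 20 20 [541.2 342.3  14. ]
side lid white [  5  10  26  16 237] [17.2 18.3]
fun [ 529.5 -413.   146. ]
fun [ 522.8 -378.6   75. ]
plate corners [array([ 565. , -327.9]), array([ 573.6, -399.4]), array([ 485.3, -441.1]), array([ 467. , -365.1])] [ 522.7 -383.4]
```

```bash
cat >> h.py <<'E'
def go(P,jaw=None,d=(0,0,-1)):
    """rows' turn (deg) and shift (m) from the measured pose to TCP=P, tool x along d, tool y along +-jaw"""
    p,M=tool();d=np.array(d,float)/np.linalg.norm(d);best=None
    for s in(1,-1):
        j=M[:,1] if jaw is None else s*np.array(jaw,float);j=j-d*(j@d);j/=np.linalg.norm(j)
        T=np.c_[d,j,np.cross(d,j)];rv=R.from_matrix(M.T@T).as_rotvec(degrees=True)
        if best is None or np.linalg.norm(rv)<np.linalg.norm(best): best=rv
        print("  turn",np.round(rv,1),"rows",round(np.linalg.norm(rv)/7.16,1))
    sh=M.T@(np.array(P)-p)/1000;print("shift",np.round(sh,4),"rows",round(np.linalg.norm(sh)/.0417,1))
E
python3 - <<'E'
from h import *
np.set_printoptions(precision=2,suppress=True)
B=lambda x,y:(370+x/5-.4,165+(y-325)/5-.4)
p,M=tool();print(p);print(M)
go([546,47,190],[1,.0,0]);go([546,47,190],[0,1,0])
c=np.array([plane("top",*B(*q),z) for q,z in(((92,402),94),((225,383),46),((280,558),46),((145,595),94))]);print(c,c.mean(0),c[0]-c[3],c[1]-c[2])
print("rim",plane("top",*B(297,448),128),"collar",plane("top",*B(182,485),76))
E
```

```text
[ 234.86 -524.79  213.85]
[[-0.    0.41 -0.91]
 [ 0.   -0.91 -0.41]
 [-1.   -0.   -0.  ]]
  turn [-65.9  -0.    0. ] rows 9.2
  turn [114.1   0.    0. ] rows 15.9
shift [ 0.02 -0.39 -0.52] rows 15.6
  turn [-155.9   -0.     0. ] rows 21.8
  turn [24.1  0.   0. ] rows 3.4
shift [ 0.02 -0.39 -0.52] rows 15.6
[[ 565.38 -328.54   94.  ]
 [ 583.62 -419.26   46.  ]
 [ 485.33 -441.11   46.  ]
 [ 462.67 -348.53   94.  ]] [ 524.25 -384.36   70.  ] [102.71  19.98   0.  ] [98.29 21.85  0.  ]
rim [ 532.52 -420.75  128.  ] collar [ 522.59 -379.29   76.  ]
```

```bash
r="-66 0 0 0.044 -0.391 -0.519 0.0912"; python3 -m handwheel "-66 0 0 0.044 -0.391 -0.519 0.0912;-66 0 0 0.044 -0.391 -0.519 0.0912;-66 0 0 0.044 -0.391 -0.519 0.0912;-66 0 0 0.044 -0.391 -0.519 0.0912;-66 0 0 0.044 -0.391 -0.519 0.0912;-66 0 0 0.044 -0.391 -0.519 0.0912;-66 0 0 0.044 -0.391 -0.519 0.0912;-66 0 0 0.044 -0.391 -0.519 0.0912;-66 0 0 0.044 -0.391 -0.519 0.0912;-66 0 0 0.044 -0.391 -0.519 0.0912;-66 0 0 0.044 -0.391 -0.519 0.0912;-66 0 0 0.044 -0.391 -0.519 0.0912"; python3 -c "
from h import *
go([546,47,160],[1,0,0])"
```

```text
time_s: 1.4
ee_pos: [476.6, -86.1, 180.4]
ee_rot: [65.3, 89.9, -24.6]
force: [1.0, 0.1, -0.1]
gripper_width: 91.0
  turn [ 0.1  0.  -0. ] rows 0.0
  turn [-1.799e+02  1.000e-01  0.000e+00] rows 25.1
shift [ 0.0204  0.0696 -0.133 ] rows 3.6
```

```bash
python3 -m handwheel "0 0 0 0.02 0.06 -0.12 0.07;0 0 0 0.02 0.06 -0.12 0.07;0 0 0 0.02 0.06 -0.12 0.07;0 0 0 0.02 0.06 -0.12 0.07;0 0 0 0.02 0.06 -0.12 0.07;0 0 0 0.02 0.06 -0.12 0.07"; python3 -c "
from h import *
go([546,47,130],[1,0,0]);crop('top',180,150,320,235,5,'d');print(proj('top',[546,47,108]),tool())"
```

```text
time_s: 1.9
ee_pos: [535.4, 32.0, 159.9]
ee_rot: [-52.8, 89.9, -142.6]
force: [0.8, -0.0, 0.5]
gripper_width: 70.3
  turn [0.2 0.  0.1] rows 0.0
  turn [-1.798e+02 -1.000e-01  1.000e-01] rows 25.1
shift [ 0.0299  0.0107 -0.015 ] rows 0.8
[245.63256653 189.70797277] (array([535.16578231,  31.21851956, 160.17191416]), array([[-7.03041023e-04,  9.99997814e-01,  1.96932821e-03],
       [-8.09307648e-04,  1.96875907e-03, -9.99997735e-01],
       [-9.99999425e-01, -7.04633223e-04,  8.07921761e-04]]))
```

```bash
python3 -m handwheel "0 0 0 0 0.011 -0.015 0.07;0 0 0 0.03 0.011 -0.015 0.07;0 0 0 0.06 0.011 -0.015 0.07;0 0 0 0.083 0.011 -0.015 0.07;0 0 0 0.083 0.011 -0.015 0.07;0 0 0 0.083 0.011 -0.015 0.02;0 0 0 0.083 0.011 -0.015 0.02;0 0 0 0.083 0.011 -0.015 0.02;0 0 0 0.083 0.011 -0.015 0.02;0 0 0 0.083 0.011 -0.015 0.02;0 0 0 0.083 0.011 -0.015 0.02;0 0 0 0.083 0.011 -0.015 0.02" 25
```

```text
time_s: 2.95
ee_pos: [547.8, 47.1, 77.9]
ee_rot: [90.0, 89.8, 0.1]
force: [0.6, 0.2, 0.3]
gripper_width: 27.5
```

```bash
python3 -c "
from h import *
a=crop('side',195,145,355,265,4,'e');print(tool()[0])"
```

```text
[547.76121051  47.0959447   77.85985576]
```

View pics/e.png

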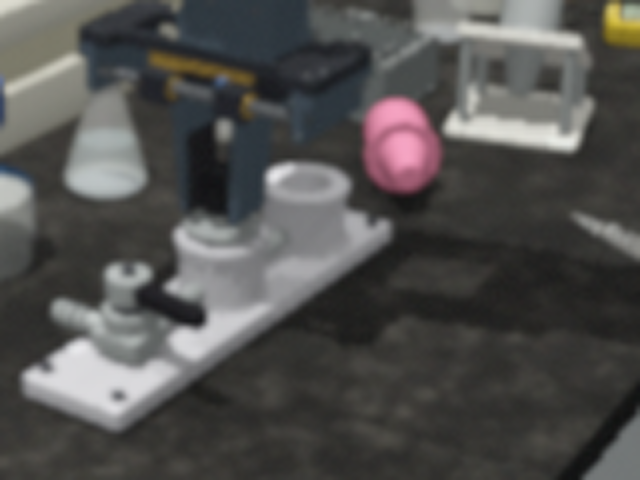

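The knob is held between the fingers, with an opening of 27.5 mm.

```bash
python3 -m handwheel "0 0 0 -0.03 0 0 0.02;0 0 0 -0.065 0 0 0.02;0 0 0 -0.065 -0.002 0.03 0.02;0 0 0 -0.065 -0.004 0.065 0.02;0 0 0 -0.065 -0.004 0.1 0.02;0 0 0 -0.065 -0.004 0.1 0.02;0 0 0 -0.065 -0.004 0.1 0.02;0 0 0 -0.065 -0.004 0.1 0.02" ; python3 -c "
from h import *
a=crop('side',215,115,375,235,4,'f');print(tool()[0],env.state()['gripper_width'])"
```

```text
time_s: 3.67
ee_pos: [542.4, -52.7, 141.7]
ee_rot: [-119.0, 89.9, 151.1]
force: [-0.4, 0.3, -2.5]
gripper_width: 27.3
[542.53192456 -52.21124882 141.76499194] 27.480131044460737
```

View pics/f.png

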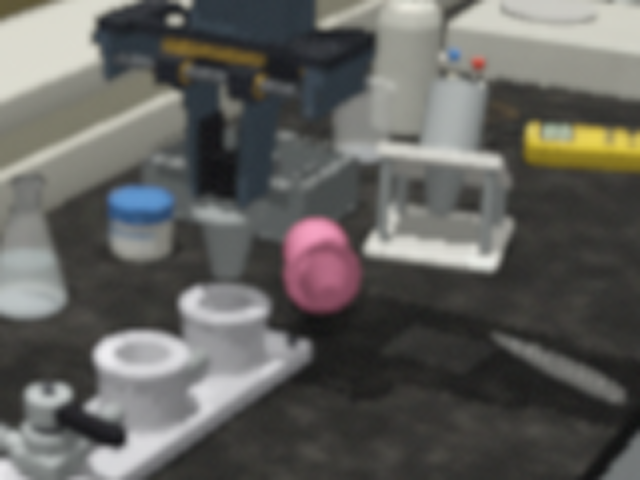

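The plug hangs straight, with its tip (228,277) over the spare mouth (226,298).

```bash
python3 -m handwheel "0 0 0 0.03 0 0 0.02;0 0 0 0.05 0 0 0.02;0 0 0 0.06 0 0 0.02;0 0 0 0.064 0 0 0.02;0 0 0 0.066 0 0 0.02;0 0 0 0.066 0 0 0.02"
```

```text
time_s: 4.22
ee_pos: [544.2, -52.8, 77.8]
ee_rot: [70.5, 89.8, -19.3]
force: [1.2, -2.8, 3.4]
gripper_width: 27.8
```

```bash
python3 -m handwheel "0 0 0 0.002 0 0 0.02;0 0 0 0.003 0 0 0.02;0 0 0 0.003 0 0 0.02"; python3 -m handwheel "0 0 0 0 0 0 0.06;0 0 0 0 0 0 0.06;0 0 0 0 0 0 0.06;0 0 0 0 0 0 0.06;0 0 0 -0.04 0 0 0.07;0 0 0 -0.08 0 0 0.085;0 0 0 -0.12 0 0 0.085;0 0 0 -0.12 0 0 0.085"
python3 - <<'E'
from h import *
n=np.array([.5*.21,-.5*.978,.866])
for o,nm in((120,"pre"),(0,"grasp")):
    P=np.array([524,-384,71])+n*(36+4+o-19); print(nm,P); go(P,[.978,.21,0],-n)
E
```

```text
time_s: 4.47
ee_pos: [544.5, -52.8, 77.4]
ee_rot: [77.7, 89.7, -12.1]
force: [-3.3, -1.8, 19.3]
gripper_width: 27.6
time_s: 5.13
ee_pos: [547.3, -53.2, 200.9]
ee_rot: [84.0, 89.2, -5.9]
force: [1.0, 0.1, 0.9]
gripper_width: 77.9
pre [ 538.805 -452.949  193.106]
  turn [-11.5  30.1  -3.9] rows 4.5
  turn [162.7  -5.8 -43.9] rows 23.6
shift [ 0.0083 -0.0094  0.3997] rows 9.6
grasp [ 526.205 -394.269   89.186]
  turn [-11.5  30.1  -3.9] rows 4.5
  turn [162.7  -5.8 -43.9] rows 23.6
shift [ 0.1119 -0.0234  0.3408] rows 8.6
```

```bash
python3 -m handwheel "-11.5 30 -4 0.008 -0.009 0.4 0.085;-11.5 30 -4 0.008 -0.009 0.4 0.085;-11.5 30 -4 0.008 -0.009 0.4 0.085;-11.5 30 -4 0.008 -0.009 0.4 0.085;-11.5 30 -4 0.008 -0.009 0.4 0.085;-11.5 30 -4 0.008 -0.009 0.4 0.085;-11.5 30 -4 0.008 -0.009 0.4 0.085;-11.5 30 -4 0.008 -0.009 0.4 0.085;-11.5 30 -4 0.008 -0.009 0.4 0.085;-11.5 30 -4 0.008 -0.009 0.4 0.085;-11.5 30 -4 0.008 -0.009 0.4 0.085;-11.5 30 -4 0.008 -0.009 0.4 0.085"
python3 - <<'E'
from h import *
n=np.array([.5*.21,-.5*.978,.866])
for o,nm in((120,"pre"),(0,"grasp")):
    P=np.array([524,-384,71])+n*(36+4+o-19); print(nm,P); go(P,[.978,.21,0],-n)
t=crop('top',360,110,480,250,4,'g');s=crop('side',215,90,375,230,4,'g2')
W=np.zeros((560,800,3),np.uint8);W[:,:320]=t[:,160-160+0:320] if 0 else t[:, 80:400];W[:,320:]=s[:,80:560];cv2.imwrite('pics/G.png',W)
E
```

```text
time_s: 6.13
ee_pos: [534.0, -454.7, 182.4]
ee_rot: [-178.2, 59.6, 103.6]
force: [0.3, 1.4, -0.3]
gripper_width: 85.2
pre [ 538.805 -452.949  193.106]
  turn [-0.6 -0.3  0.7] rows 0.1
  turn [179.4   1.1   0.5] rows 25.1
shift [-0.0089  0.0049 -0.006 ] rows 0.3
grasp [ 526.205 -394.269   89.186]
  turn [-0.6 -0.3  0.7] rows 0.1
  turn [179.4   1.1   0.5] rows 25.1
shift [ 0.1111  0.0064 -0.0053] rows 2.7
```

View pics/G.png

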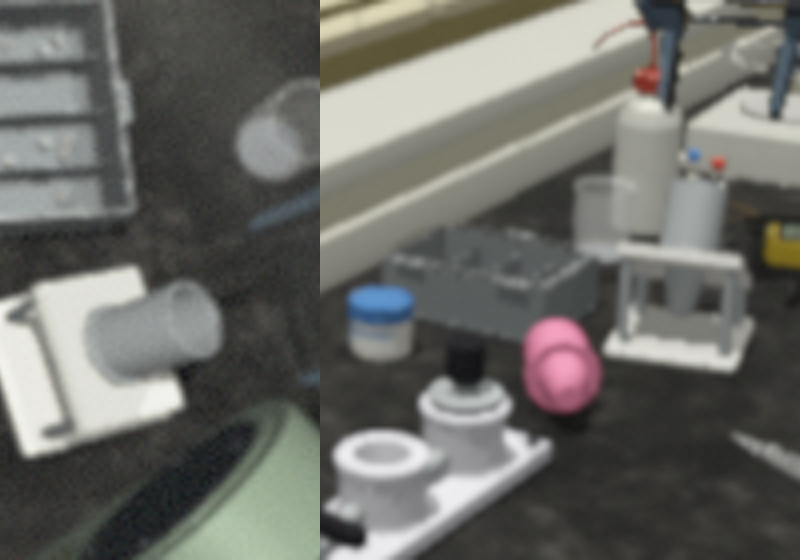

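G: the plug stands in the spare port, collar down at (465,390). The stand and funnel haven't moved, and the two fingers straddle the extended funnel axis. I'll advance along that axis.

```bash
python3 -m handwheel "0 0 0 0 0.006 -0.005 0.085;0 0 0 0.03 0.006 -0.005 0.085;0 0 0 0.06 0.006 -0.005 0.085;0 0 0 0.09 0.006 -0.005 0.085;0 0 0 0.111 0.006 -0.005 0.085;0 0 0 0.111 0.006 -0.005 0.085"; python3 -m handwheel "0 0 0 0 0 0 0.044;0 0 0 0 0 0 0.044;0 0 0 0 0 0 0.044;0 0 0 0 0 0 0.044;0 0 0 0 0 0 0.044;0 0 0 0 0 0 0.044;0 0 0 0 0 0 0.044" 30
```

```text
time_s: 6.73
ee_pos: [525.3, -387.8, 89.5]
ee_rot: [-177.8, 59.4, 104.2]
force: [-0.4, -0.4, -0.7]
gripper_width: 85.3
time_s: 7.32
ee_pos: [527.0, -394.0, 92.4]
ee_rot: [-178.4, 59.9, 103.4]
force: [2.0, -2.0, 2.3]
gripper_width: 50.4
```

```bash
python3 -m handwheel "0 0 0 -0.02 0 0 0.044;0 0 0 -0.05 0 0 0.044;0 0 0 -0.08 0 0 0.044;0 0 0 -0.11 0 0 0.044;0 0 0 -0.11 0 0 0.044"
python3 - <<'E'
from h import *
print(env.state()['gripper_width'],env.state()['force'])
go([547,47,215],[1,0,0])
E
```

```text
time_s: 7.73
ee_pos: [540.7, -450.7, 190.9]
ee_rot: [-178.8, 60.3, 103.0]
force: [-0.3, 0.6, -1.3]
gripper_width: 50.0
50.02338261987034 [-0.33114119  0.61069453 -1.33248892]
  turn [ 11.6 -29.5   3.7] rows 4.5
  turn [-162.9   -5.4  -43. ] rows 23.5
shift [ 0.2184  0.1095 -0.4343] rows 11.9
```

```bash
python3 -m handwheel "11.6 -29.5 3.7 0.218 0.11 -0.434 0.044;11.6 -29.5 3.7 0.218 0.11 -0.434 0.044;11.6 -29.5 3.7 0.218 0.11 -0.434 0.044;11.6 -29.5 3.7 0.218 0.11 -0.434 0.044;11.6 -29.5 3.7 0.218 0.11 -0.434 0.044;11.6 -29.5 3.7 0.218 0.11 -0.434 0.044;11.6 -29.5 3.7 0.218 0.11 -0.434 0.044;11.6 -29.5 3.7 0.218 0.11 -0.434 0.044;11.6 -29.5 3.7 0.218 0.11 -0.434 0.044;11.6 -29.5 3.7 0.218 0.11 -0.434 0.044;11.6 -29.5 3.7 0.218 0.11 -0.434 0.044;11.6 -29.5 3.7 0.218 0.11 -0.434 0.044"; python3 -m handwheel "0 0 0 0 0 0 0.044;0 0 0 0 0 0 0.044;0 0 0 0 0 0 0.044"
python3 - <<'E'
from h import *
print(env.state()['gripper_width'],env.state()['force'],tool()[1][:,0])
go([546.5,47,180],[1,0,0])
crop('side',180,90,340,250,3.75,'k') if 0 else crop('side',180,90,340,240,4,'k')
E
```

```text
time_s: 8.73
ee_pos: [543.7, 50.9, 213.5]
ee_rot: [-129.5, 89.3, 140.6]
force: [1.2, 0.2, -2.7]
gripper_width: 49.9
time_s: 8.98
ee_pos: [544.5, 48.8, 213.7]
ee_rot: [-128.4, 89.3, 141.8]
force: [-0.5, -0.8, -1.9]
gripper_width: 50.4
50.39854641546253 [-0.49076391 -0.75993133 -1.86272843] [-0.00903009  0.00710475 -0.99993399]
  turn [ 0.2 -0.4  0.5] rows 0.1
  turn [-179.8   -0.8   -0.6] rows 25.1
shift [0.0337 0.0023 0.002 ] rows 0.8
```

View pics/k.png

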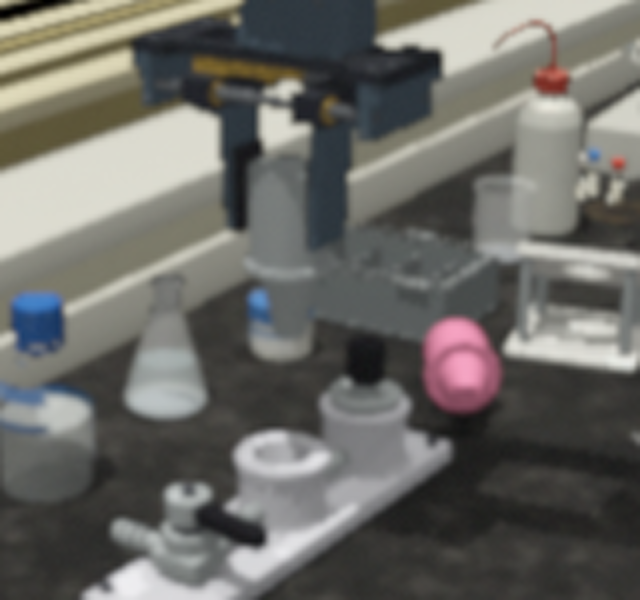

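```bash
python3 - <<'E'
from h import *
print(plane('side',180+282/4-.4,90+272/4-.4,191),plane('side',180+285/4-.4,90+453/4-.4,62))
E
python3 -m handwheel "0 -0.4 0.5 0.03 0.002 0.002 0.044;0 -0.4 0.5 0.06 0.002 0.002 0.044;0 -0.4 0.5 0.08 0.002 0.002 0.044;0 -0.4 0.5 0.08 0.002 0.002 0.044;0 -0.4 0.5 0.08 0.002 0.002 0.044"
```

```text
[542.38558317  53.45724988 191.        ] [544.67844405  46.36975821  62.        ]
time_s: 9.45
ee_pos: [546.5, 46.1, 134.0]
ee_rot: [-147.0, 90.0, 123.0]
force: [0.7, -0.1, -1.7]
gripper_width: 50.3
```

```bash
python3 -m handwheel "0 0 0 0 0 0.003 0.044;0 0 0 0.02 0 0.003 0.044;0 0 0 0.032 0 0.003 0.044;0 0 0 0.038 0 0.003 0.044;0 0 0 0.042 0 0.003 0.044;0 0 0 0.042 0 0.003 0.044"
```

```text
time_s: 9.95
ee_pos: [548.5, 47.3, 95.3]
ee_rot: [142.0, 89.5, 51.9]
force: [-1.0, 9.4, 0.0]
gripper_width: 50.2
```

```bash
python3 -m handwheel "0 0 0 0 0 -0.003 0.044;0 0 0 0 0 -0.003 0.044;0 0 0 0.003 0 -0.003 0.044;0 0 0 0.003 0 -0.003 0.044"; python3 -m handwheel "0 0 0 0.003 0 0 0.044;0 0 0 0.003 0 0 0.044;0 0 0 0.003 0 0 0.044"
```

```text
time_s: 10.28
ee_pos: [548.3, 48.7, 91.6]
ee_rot: [127.9, 89.6, 37.9]
force: [-2.2, 5.5, 2.6]
gripper_width: 50.1
time_s: 10.53
ee_pos: [548.2, 49.3, 89.0]
ee_rot: [135.3, 89.6, 45.3]
force: [-2.7, 9.5, 5.9]
gripper_width: 50.2
```

```bash
python3 -m handwheel "0 0 0 0.001 0 -0.003 0.044;0 0 0 0.003 0 -0.003 0.044;0 0 0 0.003 0 -0.003 0.044"; python3 -m handwheel "0 0 0 0.003 0 0 0.044;0 0 0 0.003 0 0 0.044;0 0 0 0.003 0 0 0.044"
```

```text
time_s: 10.78
ee_pos: [548.1, 50.5, 87.5]
ee_rot: [103.7, 89.7, 13.8]
force: [-5.3, 3.6, 16.3]
gripper_width: 50.3
time_s: 11.03
ee_pos: [548.2, 50.8, 86.8]
ee_rot: [107.1, 89.6, 17.2]
force: [-10.8, 2.8, 29.7]
gripper_width: 50.3
```

```bash
python3 -m handwheel "0 0 0 -0.002 0.002 0 0.044;0 0 0 -0.002 0.002 0 0.08;0 0 0 -0.002 0.002 0 0.08;0 0 0 -0.002 0.002 0 0.08;0 0 0 -0.002 0.002 0 0.08;0 0 0 -0.04 0 0 0.08;0 0 0 -0.08 0 0 0.08;0 0 0 -0.12 0 0 0.08;0 0 0 -0.16 0 -0.04 0.08;0 0 0 -0.16 0 -0.08 0.08;0 0 0 -0.16 0 -0.12 0.08;0 0 0 -0.16 0 -0.16 0.08"
python3 - <<'E'
from h import *
go([541,341.5,110],[1,0,0]);go([541,341.5,26],[1,0,0])
a=crop('side',200,135,330,255,4,'m');b=crop('top',190,140,310,235,4,'m2')[:,:,:]
W=np.zeros((480,800,3),np.uint8);W[:,:400]=a[:,60:460];W[:380,400:]=b[:,40:440];cv2.imwrite('pics/M.png',W)
E
```

```text
time_s: 12.03
ee_pos: [547.7, 205.2, 242.6]
ee_rot: [106.4, 89.6, 16.4]
force: [0.4, -0.1, 0.7]
gripper_width: 80.3
  turn [-0.  -0.1 -0.3] rows 0.1
  turn [180.   -0.5   0.2] rows 25.1
shift [ 0.1328 -0.0075 -0.136 ] rows 4.6
  turn [-0.  -0.1 -0.3] rows 0.1
  turn [180.   -0.5   0.2] rows 25.1
shift [ 0.2168 -0.008  -0.1359] rows 6.1
```

View pics/M.png

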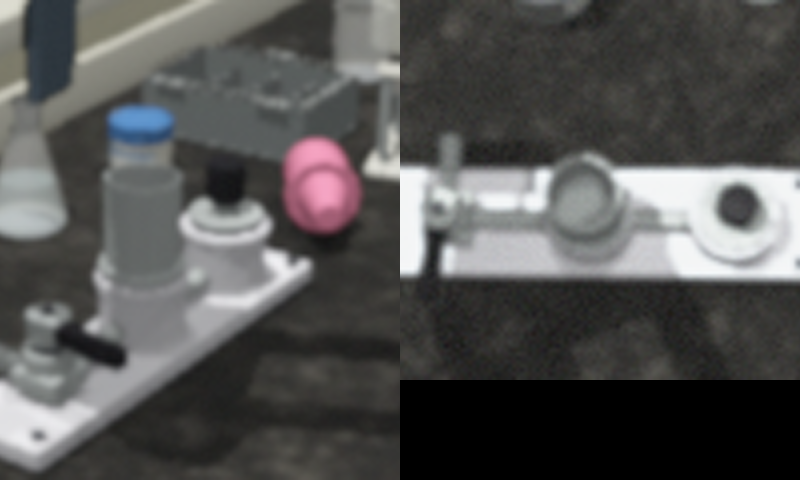

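M: the funnel stands upright in the working port, with its rim at about (245,188) in full-image pixels. The plug is home in the spare port. Next is the lid.

```bash
python3 -m handwheel "0 0 0 0.03 -0.008 -0.04 0.07;0 0 0 0.06 -0.008 -0.08 0.07;0 0 0 0.09 -0.008 -0.12 0.07;0 0 0 0.13 -0.008 -0.136 0.07;0 0 0 0.13 -0.008 -0.136 0.07;0 0 0 0.17 -0.008 -0.136 0.07;0 0 0 0.2 -0.008 -0.136 0.07;0 0 0 0.216 -0.008 -0.136 0.07;0 0 0 0.216 -0.008 -0.136 0.07;0 0 0 0.216 -0.008 -0.136 0.07"
python3 - <<'E'
from h import *
print("rim",plane('top',245.0,188,131))
go([541,341.5,26],[1,0,0])
E
```

```text
time_s: 12.97
ee_pos: [539.2, 339.2, 24.2]
ee_rot: [68.2, 89.9, -21.8]
force: [0.5, -0.6, -0.2]
gripper_width: 70.1
rim [546.39576946  47.33049892 131.        ]
  turn [ 0.1  0.  -0.1] rows 0.0
  turn [-1.799e+02  1.000e-01  0.000e+00] rows 25.1
shift [-0.0018  0.0018 -0.0023] rows 0.1
```

Good. I'll nudge, grip and lift.

```bash
python3 -m handwheel "0 0 0 -0.001 0.001 -0.002 0.015;0 0 0 -0.001 0.001 -0.002 0.015;0 0 0 -0.001 0.001 -0.002 0.015;0 0 0 -0.001 0.001 -0.002 0.015;0 0 0 -0.001 0.001 -0.002 0.015;0 0 0 -0.001 0.001 -0.002 0.015;0 0 0 -0.001 0.001 -0.002 0.015;0 0 0 -0.001 0.001 -0.002 0.015;0 0 0 -0.001 0.001 -0.002 0.015" 20; python3 -m handwheel "0 0 0 -0.04 0 0 0.015;0 0 0 -0.08 0 0 0.015;0 0 0 -0.12 0 0 0.015;0 0 0 -0.16 0 0 0.015;0 0 0 -0.19 0 0 0.015;0 0 0 -0.19 0 0.04 0.015;0 0 0 -0.19 0 0.08 0.015;0 0 0 -0.19 0 0.12 0.015;0 0 0 -0.19 0 0.16 0.015;0 0 0 -0.19 0 0.2 0.015;0 0 0 -0.19 0.004 0.24 0.015;0 0 0 -0.19 0.006 0.27 0.015"
python3 - <<'E'
from h import *
print(env.state()['gripper_width'],env.state()['force'])
go([546.5,47.3,160],[1,0,0])
E
```

```text
time_s: 13.72
ee_pos: [540.4, 342.3, 26.4]
ee_rot: [113.1, 89.8, 23.2]
force: [0.4, -0.5, 1.7]
gripper_width: 23.4
time_s: 14.72
ee_pos: [545.3, 69.1, 215.6]
ee_rot: [91.4, 89.9, 1.5]
force: [-0.0, -0.4, -1.9]
gripper_width: 23.6
23.561517021201105 [-0.03865958 -0.3569673  -1.90646601]
  turn [ 0.  -0.  -0.1] rows 0.0
  turn [-1.8e+02  1.0e-01 -0.0e+00] rows 25.1
shift [0.0556 0.0011 0.0218] rows 1.4
```

```bash
python3 -m handwheel "0 0 0 0 0.001 0.022 0.015;0 0 0 0.02 0.001 0.022 0.015;0 0 0 0.035 0.001 0.022 0.015;0 0 0 0.05 0.001 0.022 0.015;0 0 0 0.05 0.001 0.022 0.015;0 0 0 0.05 0.001 0.022 0.015"
python3 - <<'E'
from h import *
go([546.5,47.3,147],[1,0,0])
# lid knob / flange in side view: white flange centroid
f=env.grab_frame('side');cv2.imwrite('pics/n.png',cv2.resize(f[120:240,190:320],None,fx=4,fy=4)[:,:,::-1])
E
```

```text
time_s: 15.22
ee_pos: [546.4, 50.0, 165.1]
ee_rot: [-170.7, 89.9, 99.4]
force: [0.8, 0.1, -0.4]
gripper_width: 23.4
  turn [ 0.1 -0.1  0. ] rows 0.0
  turn [-1.799e+02 -0.000e+00 -1.000e-01] rows 25.1
shift [0.0181 0.0001 0.0027] rows 0.4
```

View pics/n.png

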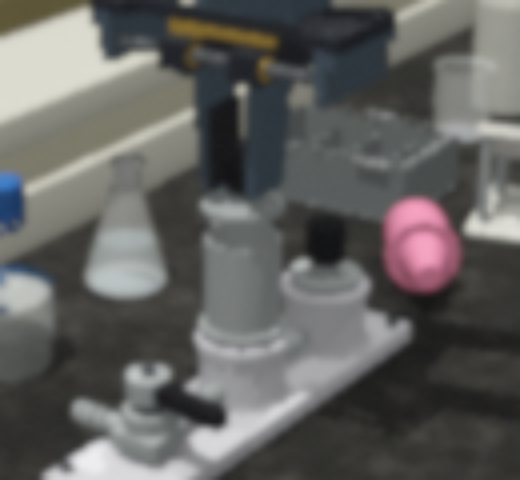

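The lid flange is centred on the cup, both at about x=241. Lowering.

```bash
python3 -m handwheel "0 0 0 0.004 0 0.002 0.015;0 0 0 0.008 0 0.002 0.015;0 0 0 0.012 0 0.002 0.015;0 0 0 0.016 0 0.002 0.015;0 0 0 0.018 0 0.002 0.015;0 0 0 0.018 0 0.002 0.015"
```

```text
time_s: 15.77
ee_pos: [546.8, 48.1, 147.2]
ee_rot: [125.3, 89.9, 35.4]
force: [-0.4, 0.0, -1.5]
gripper_width: 23.0
```

```bash
python3 -m handwheel "0 0 0 0.001 0 0 0.015;0 0 0 0.002 0 0 0.015;0 0 0 0.003 0 0 0.015;0 0 0 0.003 0 0 0.015"
```

```text
time_s: 16.1
ee_pos: [547.5, 48.1, 145.5]
ee_rot: [108.8, 89.8, 18.9]
force: [-1.4, -0.2, 2.9]
gripper_width: 23.3
```

Contact came at 145.5, against a predicted 145.4, so the lid is seated. Release, retreat, and close the fingers on the way to the lever.

```bash
python3 -m handwheel "0 0 0 -0.001 0 0 0.06;0 0 0 -0.001 0 0 0.06;0 0 0 -0.001 0 0 0.06;0 0 0 -0.001 0 0 0.06;0 0 0 -0.001 0 0 0.06;0 0 0 -0.035 0 0 0.06;0 0 0 -0.07 0 0 0.06;0 0 0 -0.07 -0.02 -0.035 0;0 0 0 -0.07 -0.048 -0.074 0;0 0 0 -0.07 -0.048 -0.074 0;0 0 0 -0.07 -0.048 -0.074 0;0 0 0 -0.07 -0.048 -0.074 0"
python3 - <<'E'
from h import *
go([500,121,63],[1,0,0])
t=crop('top',180,150,330,250,4,'o2');s=crop('side',190,120,320,240,4,'o');W=np.zeros((480,800,3),np.uint8)
W[:,:400]=s[:,60:460];W[:400,400:]=t[:,50:450];cv2.imwrite('pics/O.png',W)
E
```

```text
time_s: 17.1
ee_pos: [499.1, 121.9, 214.8]
ee_rot: [97.3, 89.8, 7.4]
force: [0.6, -0.2, -0.6]
gripper_width: 29.5
  turn [ 0.2 -0.  -0.2] rows 0.0
  turn [-179.8    0.3   -0. ] rows 25.1
shift [0.1518 0.0005 0.0009] rows 3.6
```

View pics/O.png

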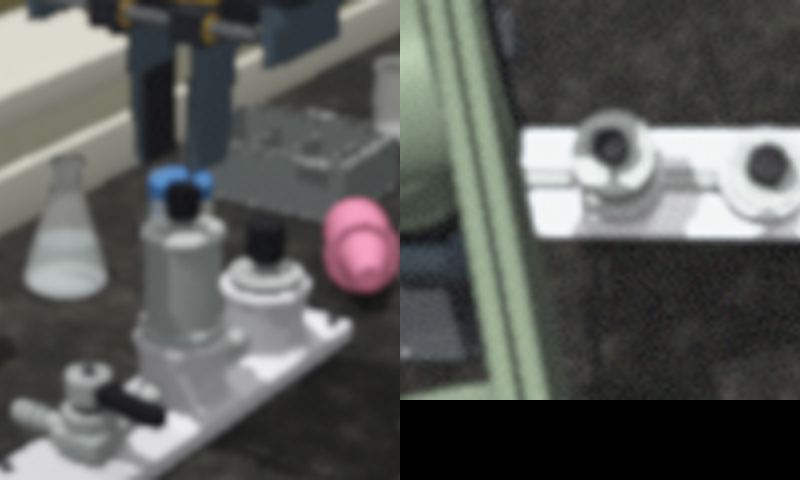

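O: the lid sits on the cup, knob at (184,200), and the plug is home. Now down beside the lever and push.

```bash
python3 -m handwheel "0 0 0 0 0 0 0;0 0 0 0.01 0 0 0;0 0 0 0.05 0 0 0;0 0 0 0.09 0 0 0;0 0 0 0.12 0 0 0;0 0 0 0.14 0 0 0;0 0 0 0.152 0 0 0;0 0 0 0.152 0 0 0"; python3 -c "
from h import *
go([492,154,63],[1,0,0])"
```

```text
time_s: 17.87
ee_pos: [497.0, 120.9, 59.1]
ee_rot: [-82.0, 89.7, -171.9]
force: [-0.5, 0.3, -0.4]
gripper_width: 0.3
  turn [0.  0.  0.3] rows 0.0
  turn [-1.8e+02 -4.0e-01  1.0e-01] rows 25.1
shift [-0.0039 -0.005  -0.0331] rows 0.8
```

```bash
python3 -m handwheel "0 0 0 0 -0.004 -0.01 0;0 0 0 0 -0.005 -0.02 0;0 0 0 0 -0.005 -0.032 0;0 0 0 0 -0.001 -0.042 0;0 0 0 0 0.003 -0.051 0;0 0 0 0 0.008 -0.06 0;0 0 0 0 0.015 -0.067 0;0 0 0 0 0.022 -0.072 0;0 0 0 0 0.03 -0.076 0;0 0 0 0 0.035 -0.077 0;0 0 0 0 0.038 -0.077 0;0 0 0 0 0.038 -0.077 0"
```

```text
time_s: 18.87
ee_pos: [536.4, 200.2, 62.8]
ee_rot: [-161.8, 89.8, 108.2]
force: [-5.4, 3.0, 1.6]
gripper_width: 0.3
```

```bash
python3 -m handwheel "0 0 0 0 0.003 0 0;0 0 0 0 0.005 0 0;0 0 0 0 0.005 0 0"; python3 -m handwheel "0 0 0 0 0.003 0 0;0 0 0 0 0.003 0 0;0 0 0 0 0.003 0 0"
```

```text
time_s: 19.12
ee_pos: [536.7, 200.2, 62.6]
ee_rot: [-105.1, 89.4, 164.8]
force: [-15.5, 5.7, 7.8]
gripper_width: 0.4
time_s: 19.37
ee_pos: [536.8, 200.2, 62.6]
ee_rot: [-98.9, 89.1, 171.0]
force: [-20.2, 6.6, 12.6]
gripper_width: 0.6
```

At the stop: 20 N with no further motion. Back off, rise clear and check.

```bash
python3 -m handwheel "0 0 0 0 -0.015 0 0;0 0 0 0 -0.035 0 0;0 0 0 -0.04 -0.05 0 0;0 0 0 -0.08 -0.07 -0.03 0;0 0 0 -0.12 -0.09 -0.07 0;0 0 0 -0.15 -0.12 -0.11 0;0 0 0 -0.15 -0.15 -0.15 0;0 0 0 -0.15 -0.15 -0.19 0;0 0 0 -0.15 -0.15 -0.23 0;0 0 0 -0.15 -0.15 -0.27 0;0 0 0 -0.15 -0.15 -0.27 0"
python3 - <<'E'
from h import *
t=crop('top',130,100,330,220,4,'q2');s=crop('side',190,150,350,250,4,'q');W=np.zeros((600,800,3),np.uint8)
W[:240,:400]=cv2.resize(s,(400,250))[:240];W[250:600,:]=t[130:480];W[:240,410:]=cv2.resize(env.grab_frame('side'),(320,240))[:,:,::-1][:,:,:] if 0 else 0
W[:240,410:730]=cv2.resize(env.grab_frame('side'),(320,240))[:,:,::-1];cv2.imwrite('pics/Q.png',W)
E
```

```text
time_s: 20.28
ee_pos: [394.6, 471.7, 214.1]
ee_rot: [131.4, 89.6, 41.5]
force: [0.4, -0.2, -0.1]
gripper_width: 0.3
```

View pics/Q.png

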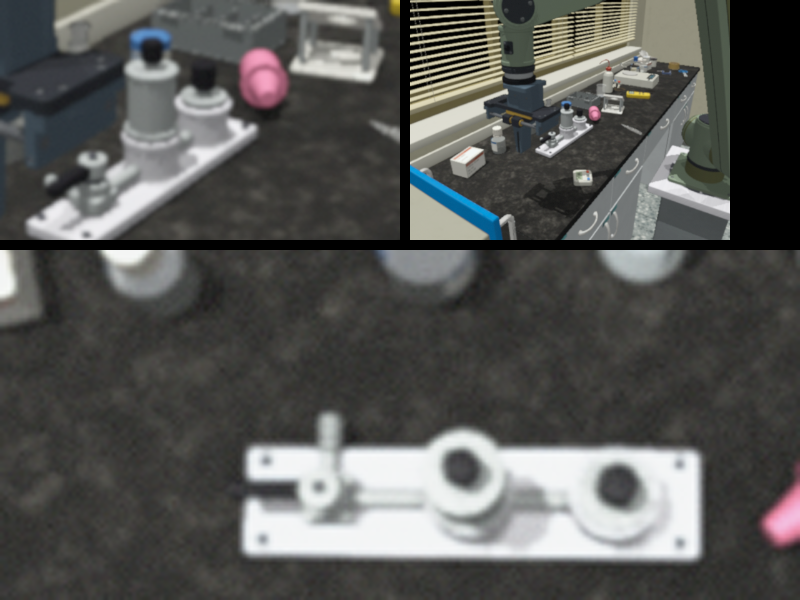

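Q: the lever lies along the manifold, from (320,488) to (245,490). The lid is centred on the upright funnel, the plug is home in the spare port, and the bystanders look unmoved. Handing in.

```bash
python3 -c "
from h import *
a=cv2.imread('pics/top0.png');b=env.grab_frame('top')[:,:,::-1];d=cv2.absdiff(a,b).max(2)
for n,(x,y,w,h) in dict(b250=(222,110,30,38),flask=(278,112,25,30),tub=(328,118,25,25),blank=(152,120,30,32),timer=(158,252,34,34)).items(): print(n,round(d[y:y+h,x:x+w].mean(),1))
print(env.state()['time_s']);print(env.job_done())"
```

```text
b250 3.5
flask 3.2
tub 3.3
blank 3.5
timer 27.1
20.4833
the job is handed in; nothing more can be done
None
```

The job is handed in, finished at 20.5 s of the 72 s allowed, with one check that disagreed (the timer, below).

I moved the dust plug to the spare port and stood the funnel upright in the working port. Then I put the lid on and pushed the valve lever open to its stop.

**Last checks:**
- **Plug:** it met a firm stop at 19 N, at the same height it had stood at in its old port. It was standing home in the last picture.
- **Funnel:** it drifted sideways by a few millimetres as I lowered it, so I corrected twice. It then stopped firmly at about 30 N and was standing upright in the later pictures.
- **Lid:** it made contact at 145.5 mm, against 145.4 mm predicted, and was centred on the cup.
- **Lever:** it did not move any further at 20 N, and the top view shows it lying along the manifold.
- **Bottles, flask and tub:** comparing the top pictures before and after shows no change.
- **Timer:** its patch did change (27 against about 3 for the others). In the last side view it is in its original place and the arm never went near it. I put the difference down to the arm or its shadow, but did not check this separately.

I viewed 12 pictures, two over the budget of 10.

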